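Fit the cover plate on the lever press

TASK

Close down the lever press for the night: pick up the cover plate, the one with two holes, and lower it over the two pins on the press bed until it lies flush on the bed, without dropping it on the press, then let go. Leave the solid plate (the grill weight) and the glass spice jar where they are.

Things in the scene. Friction and masses are not known exactly. Their poses are not given: they have to be found in the camera images.
- cover_grip (a point): Loose aluminium cover plate, 90 (own x) x 160 (own y) x 8 mm, under 0.45 kg, with two 27 mm through holes at own y = +55 and -55 mm and a black upright handle bar in the middle, 16 mm wide (x), 60 mm long (y), top 56 mm above the underside. Point: in the handle, 34 mm above the centre of the underside; z up. Starts flat on the shelf top (height 0). Fits either way round.
- weight_grip (a point): Grip centre of the grill weight, a loose solid plate with the same outline, thickness and black handle as the cover plate but WITHOUT holes; the point lies 34 mm above its underside. It stays where it is.
- press_bed (a point): Centre of the lever press's black flat bed, 110 (own x) x 176 (own y) mm, 30 mm above the shelf, fixed. Two steel pins at own y = +55 and -55 mm, 25 mm tall, 12 mm thick tapering to 5 mm. Lever column at own y = -140 to -190, 140 mm tall, lever thrown back towards -y; clear above the bed. z up. Cover plate seated: its point 34 mm above this one, y axes parallel.
- jar_mid (a point): Centre of the glass spice jar with a steel screw lid, 50 mm wide and about 100 mm tall; the point is 50 mm above its foot. It stays where it is, upright.
Mind the look-alikes: they are no part of the job. Leave any blue or red look-alike of the part that bears cover_grip alone.

How it is judged (in metres and radians):
On the way:
1. the cover plate is lifted off the shelf (height (world z) of cover_grip above 0.075 m), for 0.1 s.
At the end, for the whole second after the job is handed in: The cover plate lies at rest flush on the press bed with both pins through its holes: within 15 mm of the bed centre, within 4 mm of the seated height, within 0.06 rad of level and within 15 degrees of the bed's long axis (either way round), and released (horizontal distance between cover_grip and press_bed below 0.015 m and z of cover_grip in the frame of press_bed between 0.03 and 0.038 m and angle between cover_grip's own z axis and vertical below 0.06 rad and angle between the y axis of cover_grip and the y axis of press_bed, either way round below 0.26 rad and linear speed of cover below 0.02 m/s); the robot touches nothing.
It fails at once if the cover plate is let go and dropped from more than 10 mm above the pin tips (horizontal distance between cover_grip and press_bed below 0.12 m and z of cover_grip in the frame of press_bed above 0.069 m and contact force between the fingers and cover below 0.1 N and linear speed of cover above 0.15 m/s).
It fails at once if the solid plate is moved by more than 30 mm (distance of weight_grip from where it was at the start of the episode above 0.03 m).
It fails at once if the spice jar is moved by more than 30 mm or tipped over (distance of jar_mid from where it was at the start of the episode above 0.03 m or angle between jar_mid's own z axis and vertical above 0.5 rad).
It also fails if it takes over 38 s, if anything falls off the work surface, if the arm or the gripper's body presses on something with over 40 N, if the wrist force passes 120 N, or if a joint passes its speed limit or range.

ROBOT

A 6-joint arm with a two-finger parallel gripper is mounted at the origin on the work surface. World frame = base frame: x ahead of the robot, y to its left, z up, the work surface at z = 0. Lengths are in mm, angles in degrees, forces in N, time in s.
With the tool pointing down it reaches from about 300 to 850 mm from the base axis. Payload 4.2 kg.
Tool frame: the origin (TCP) lies between the finger pads; the fingertips stand 14 mm ahead of it and the grasp point (between the pads) lies 5 mm behind it (env.finger_overhang is the distance from the TCP to the fingertips, in mm); z points along the fingers, y is the line along which they close (so a half turn about z gives the same grasp; the last joint's range is limited). The gripper opens to 91 mm and grips with 3 to 60 N. Pads are 32 mm wide; open, the fingers measure 118 mm over their backs; the gripper's body (76 mm by 178 mm) begins 60 mm behind the grasp point.
Start: joints at [-1.146, 18.312, 89.639, -0, 72.044, -1.146], TCP at [575.015, 0, 227.976] pointing down, gripper open.
Joint ranges: [-177.97, 177.97], [-48.28, 115.42], [12.27, 149.76], [-77.06, 257.06], [2.81, 150.46], [-146.56, 146.56]. Speed limits (degrees/s): [147.25, 147.25, 180, 180, 180, 180].

INTERFACE

Orientations are given as [roll, pitch, yaw] about the fixed x, y, z axes, in that order (R = Rz(yaw) Ry(pitch) Rx(roll)).
In Python, from workcell import status, cams, env, finder gives the robot as it stands.
- The arm moves only by the tool apply_moves, never from a script. Its argument "increments" is a list of rows, each a list of 7 numbers: the opening, from -1 (shut) to 1 (fully open), then the shift along the world's x, y, z in m, then the turn, a rotation vector about the world's x, y, z in degrees. In form: [[gripper, x, y, z, ax, ay, az], ...]. A call has 1 to 5 rows; each row shifts and turns the commanded pose from where the row before left it; what a row does not reach is not made up. A row lasts 1/12 s, in which the tool goes at most 41.7 mm and 7.16 degrees, less where a joint would pass 70% of its speed; a pose out of reach is approached as far as the arm can. A call with a gripper value outside its range is refused whole. The fingers move at their own pace and stop on an object; "newtons" is the grip in N (left out, the last holds). Time passes only in rows, so rows that do not move let the fingers close. It gives the time, the measured TCP pose, the force, the opening and the grip force at its end, in the units of the state.
- status.state(): the state, without advancing time (a new reading comes with each control period).
- cams.grab_frame(name): name is "scene" or "side" or "wrist"; returns a dict with "color" (420x560x3 uint8, red, green, blue), "intrinsics" (3x3 intrinsics, pixels), "k1" (the pictures are not rectified: a ray, as slopes to the right and down, at radius r is drawn at 1 + k1 r^2 times it, then the intrinsics apply), "R" (3x3) and "t" (3): a world point X has camera coordinates R X + t. Camera axes: x right, y down, z forward; pixel columns grow to the right and rows downward; lengths in mm; the calibration is good to about 2 mm. A picture is of the moment at which its call begins. There is no depth.
- env.job_done(): hands the job in; it is judged then, once.
Trained networks look in the newest picture that a camera, given by its name, has taken for a name from the list of things; names that differ only in an ending like _2 or _b are one class to them, and where a whole thing is asked for, a point or a joint stands for the part that bears it (a point fixed in the world has none). Each returns a list of dicts, best first, with "score" (0 to 1); they miss things now and then, are a little off and sometimes report something else, mostly with a low value. They report only what shows in the picture. A call takes as long as a camera call. They do not tell look-alikes from the thing itself.
- finder.boxes_of(query, camera): "rect" ([left, top, width, height] in pixels, round what is visible of it).
- finder.trace(query, camera): "pixels" (420x560 bool, what is visible of it) and "rect" ([left, top, width, height] in pixels, round what is visible of it).
The state is a dict: "time_s": time; "qpos": joint angles; "qvel": joint speeds; "effort": joint torques, N m; "ee_pos": TCP position; "ee_rot": TCP orientation; "force": force on the tool from outside, world axes, zero at the start; "torque": the same for the moment, N m; "gripper_width": finger opening in mm; "gripper_force": force on a finger pad.
Only numpy, scipy, OpenCV 4.12 (cv2) and the standard library are available. Lean on these libraries where they do the work, as an engineer would, in place of code of your own. Each camera call takes 0.05 s, during which the arm holds its last target. There are 200 camera calls.

## Working session

There is one attempt and no reset: what is moved stays moved. The work goes in short steps, Python scripts to look and compute and a tool call to move; the robot and the scene stay as the last step left them, time stands still between calls to the robot, and variables do not carry over. Pictures are saved under pics/ and viewed, at most 10 in all, crops included, and the job is handed in when it is done.

Besides the shell and the picture viewer there is one more tool, called after ">>>" as a command line: name --pt "numbers of a row" for each row, then --argument value for the rest. apply_moves: Moves the arm, as the interface text tells. Its arguments: {"type":"object","properties":{"increments":{"type":"array","items":{"type":"array","items":{"type":"number"}}},"newtons":{"type":"number"}},"required":["increments"]}

```bash
mkdir -p pics
cat > h.py <<'E'
import numpy as np, cv2
from workcell import status, cams, env, finder
def pix2world(f,uv,z):
    K=np.array(f["intrinsics"]);R=np.array(f["R"]);t=np.array(f["t"])
    d=((np.atleast_2d(uv)-[K[0,2],K[1,2]])/[K[0,0],K[1,1]]).astype(float); s=d.copy()
    for _ in range(20): s=d/(1+f["k1"]*(s**2).sum(1,keepdims=True))
    r=np.c_[s,np.ones(len(s))]@R; c=-R.T@t
    return c+r*((z-c[2])/r[:,2])[:,None]
def world2pix(f,X):
    K=np.array(f["intrinsics"]);c=np.atleast_2d(X)@np.array(f["R"]).T+f["t"]
    s=c[:,:2]/c[:,2:]; s=s*(1+f["k1"]*(s**2).sum(1,keepdims=True))
    return s*[K[0,0],K[1,1]]+[K[0,2],K[1,2]]
E
python3 - <<'E'
from h import *
ims=[]
for c in ["scene","side"]:
    f=cams.grab_frame(c); cv2.imwrite(f"pics/{c}0.png",f["color"][:,:,::-1])
    for q in ["cover_grip","weight_grip","press_bed","jar_mid"]:
        for b in finder.boxes_of(q,c)[:4]:
            r=b["rect"]; print(c,q,np.round(b["score"],2),np.round(r),pix2world(f,[r[0]+r[2]/2,r[1]+r[3]/2],20)[0].round())
E
```

```text
scene cover_grip 0.92 [310. 143.  42.  42.] [286. 236.  20.]
scene cover_grip 0.82 [162. 110.  32.  37.] [ 317. -274.   20.]
scene cover_grip 0.74 [242. 178.  62.  43.] [477. 115.  20.]
scene cover_grip 0.56 [368. 174.  56.  32.] [318. 446.  20.]
scene weight_grip 0.89 [322. 217.  59.  51.] [537. 369.  20.]
scene press_bed 0.57 [  2.  68. 198. 129.] [ 420. -504.   20.]
scene jar_mid 0.84 [189. 266.  27.  30.] [784.  31.  20.]
side cover_grip 0.88 [232. 233.  52.  49.] [470.  80.  20.]
side cover_grip 0.83 [176. 165.  52.  37.] [319. 408.  20.]
side cover_grip 0.78 [113. 373. 106.  47.] [ 295. -268.   20.]
side cover_grip 0.65 [151. 209.  70.  41.] [290. 197.  20.]
side weight_grip 0.73 [251. 186.  42.  25.] [516. 318.  20.]
side press_bed 0.59 [239. 320.  85. 100.] [ 503. -229.   20.]
side jar_mid 0.84 [384. 232.  27.  42.] [808.  72.  20.]
```

View pics/scene0.png

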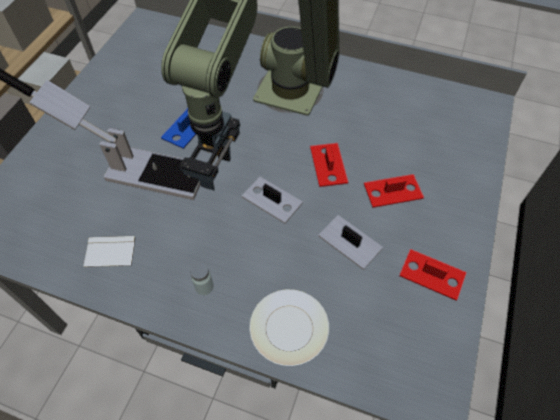

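View pics/side0.png

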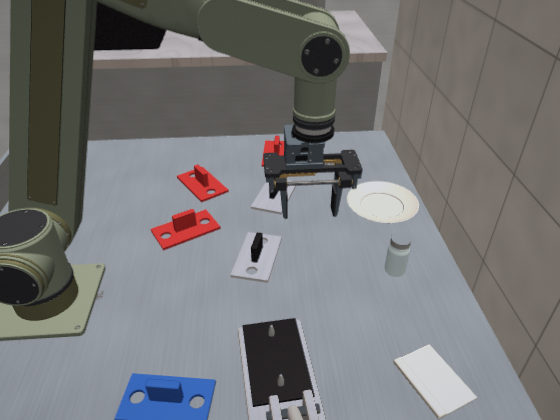

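The grey plate with holes is the cover: scene (272,199), side (257,255), with holes at about (264,240) and (252,269) in side. The solid grey plate is at scene (351,241). The bed is at side (280,360), with pin tips at about (271,325) and (281,375).

Run:
```python
from h import *
f=cams.grab_frame("side")
print("holes",pix2world(f,[[264,240],[252,269]],8).round())
print("pins tips",pix2world(f,[[271,325],[281,375]],55).round(), "feet",pix2world(f,[[272,334],[281,384]],30).round())
g=cams.grab_frame("scene")
print("holes scene",pix2world(g,[[257,190],[287,208]],8).round())
for c,ff in (("side",f),("scene",g)):
    im=ff["color"]; cv2.imwrite(f"pics/{c}_crop.png",cv2.resize(im[190:420,180:340] if c=="side" else im[120:230,90:310],None,fx=3.5 if c!="side" else 2.6,fy=3.5 if c!="side" else 2.6,interpolation=cv2.INTER_CUBIC)[:,:,::-1])
w=cams.grab_frame("wrist"); print(w["R"],w["t"], w["intrinsics"])
print("bed-centre view axis at 0", pix2world(w,[[280,210],[0,0],[559,419]],0).round())
s=status.state(); print(s["ee_pos"],s["ee_rot"],s["time_s"])
```

```text
holes [[488. 157.   8.]
 [455.  54.   8.]]
pins tips [[ 488. -152.   55.]
 [ 500. -263.   55.]] feet [[ 490. -154.   30.]
 [ 499. -265.   30.]]
holes scene [[451.  54.   8.]
 [482. 160.   8.]]
[[ 9.99999426e-01  1.07144991e-03  2.28087837e-05]
 [ 1.03191835e-03 -9.68412221e-01  2.49352573e-01]
 [ 2.89257096e-04 -2.49352406e-01 -9.68412770e-01]] [-575.29706024  -28.95592291  388.93953632] [[310.28734216   0.         282.7024519 ]
 [  0.         310.28734216 212.42096867]
 [  0.           0.           1.        ]]
bed-centre view axis at 0 [[ 572.  -26.    0.]
 [ 265.  211.    0.]
 [1007. -362.    0.]]
[ 5.75011705e+02 -6.39746024e-03  2.27986498e+02] [1.79994445e+02 3.56623842e-04 8.99979114e+01] 0.65
```

>>> apply_moves --pt "1 -0.0265 0.0265 -0.01 0 0 -4.4" --pt "1 -0.0265 0.0265 -0.01 0 0 -4.4" --pt "1 -0.0265 0.0265 -0.01 0 0 -4.4" --pt "1 -0.0265 0.0265 -0.01 0 0 -4.4" --pt "1 0 0 0 0 0 0"

```text
time_s: 1.07
ee_pos: [462.7, 108.7, 186.0]
ee_rot: [-179.6, 0.1, 72.5]
force: [-0.1, -1.4, -0.5]
gripper_width: 90.9
gripper_force: 0.0
```

Run:
```python
from h import *
w=cams.grab_frame("wrist"); im=w["color"]
cv2.imwrite("pics/w1.png",im[:,:,::-1]); np.save("w1.npy",w,allow_pickle=True)
s=status.state(); print(s["ee_pos"],s["ee_rot"],s["time_s"])
for b in finder.trace("cover_grip","wrist")[:3]:
    m=b["pixels"]; print(b["score"],b["rect"])
    g=(cv2.morphologyEx(m.astype(np.uint8),cv2.MORPH_CLOSE,np.ones((15,15))))
print(world2pix(w,[[488,157,8],[455,54,8]]))
```

```text
[466.06442285 107.42591226 187.2209665 ] [-1.79841264e+02  6.82815994e-02  7.26233296e+01] 1.1167
0.66 [14.7, 52.6, 155.7, 171.5]
0.63 [245.4, 121.9, 86.6, 145.5]
0.49 [50.2, 0.4, 26.4, 12.0]
[[292.73753338 147.85429748]
 [291.46726737 244.46731428]]
```

View pics/w1.png

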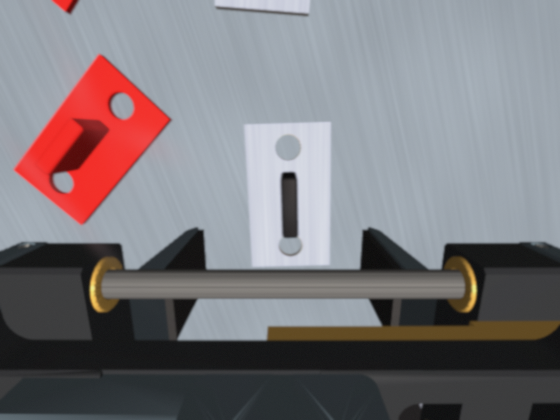

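The cover is centred under the gripper, with its holes at (288,147) and (290,244).

Run:
```python
from h import *
w=cams.grab_frame("wrist"); im=cv2.cvtColor(w["color"],cv2.COLOR_RGB2GRAY)
P=[]
for u,v in ((288,147),(290,244)):
    c=im[v-22:v+20,u-22:u+22]; 
    m=((c<np.percentile(c,85)-30)).astype(np.uint8); n,l,st,ce=cv2.connectedComponentsWithStats(m); k=l[22,22]; print(st[k],ce[k]+[u-22,v-22])
p=pix2world(w,[[288,147.3],[290,244.3]],8); d=p[0]-p[1]
print(p.round(1),p.mean(0),np.degrees(np.arctan2(-d[0],d[1])),np.linalg.norm(d))
s=status.state(); print(s["ee_pos"],s["ee_rot"],s["time_s"])
```

```text
[  2  10  25  25 501] [280.25748503 147.15968064]
[  4   0  23  34 627] [282.56937799 238.63795853]
[[490.4 156.8   8. ]
 [460.4  51.8   8. ]] [475.40854389 104.31830364   8.        ] -15.912188356828013 109.20606170208781
[469.56654272 106.15935454 188.46039447] [ 1.79906266e+02 -2.05871445e-02  7.24946072e+01] 1.2167
```

>>> apply_moves --pt "1 -0.001 0.0005 -0.038 0 0 1.2" --pt "1 0 0 -0.04 0 0 0" --pt "1 0 0 -0.04 0 0 0" --pt "1 0 0 -0.038 0 0 0" --pt "1 0 0 0 0 0 0"

```text
time_s: 1.63
ee_pos: [464.7, 104.7, 26.5]
ee_rot: [-179.4, 0.3, 73.5]
force: [-0.6, 0.4, -1.2]
gripper_width: 91.3
gripper_force: 0.0
```

>>> apply_moves --pt "1 0 0 0 0 0 0" --pt "-1 0 0 0 0 0 0" --pt "-1 0 0 0 0 0 0" --pt "-1 0 0 0 0 0 0" --pt "-1 0 0 0 0 0 0" --newtons 30

```text
time_s: 2.05
ee_pos: [469.3, 106.7, 33.8]
ee_rot: [179.8, -0.1, 73.6]
force: [0.8, -0.1, -0.8]
gripper_width: 67.4
gripper_force: 0.0
```

>>> apply_moves --pt "-1 0 0 0 0 0 0" --pt "-1 0 0 0 0 0 0" --pt "-1 0 0 0 0 0 0" --pt "-1 0 0 0 0 0 0" --pt "-1 0 0 0 0 0 0"

```text
time_s: 2.47
ee_pos: [468.0, 106.5, 32.0]
ee_rot: [180.0, 0.0, 73.6]
force: [0.5, -0.2, -0.2]
gripper_width: 34.1
gripper_force: 0.0
```

>>> apply_moves --pt "-1 0 0 0 0 0 0" --pt "-1 0 0 0 0 0 0" --pt "-1 0 0 0 0 0 0" --pt "-1 0 0 0 0 0 0" --pt "-1 0 0 0 0 0 0"

```text
time_s: 2.88
ee_pos: [467.6, 106.5, 31.9]
ee_rot: [-180.0, 0.0, 73.6]
force: [-1.3, 1.3, 1.4]
gripper_width: 15.9
gripper_force: 30.0
```

>>> apply_moves --pt "-1 0 0 0.012 0 0 0" --pt "-1 0 0 0.02 0 0 0" --pt "-1 0 0 0.025 0 0 0" --pt "-1 0 0 0.025 0 0 0" --pt "-1 0 0 0.018 0 0 0"

```text
time_s: 3.3
ee_pos: [468.4, 106.5, 133.4]
ee_rot: [179.9, -0.0, 73.6]
force: [-0.3, -0.0, -3.8]
gripper_width: 16.2
gripper_force: 30.0
```

Run:
```python
from h import *
a=cams.grab_frame("side")["color"][310:410,230:330]; b=cams.grab_frame("scene")["color"][130:210,100:220]
a=cv2.resize(a,None,fx=4,fy=4,interpolation=cv2.INTER_CUBIC); b=cv2.resize(b,None,fx=3.2,fy=3.2,interpolation=cv2.INTER_CUBIC)
o=np.zeros((400,790,3),np.uint8); o[:,:400]=a; o[:256,402:402+384]=b
cv2.imwrite("pics/bed.png",o[:,:,::-1])
```

```text
(no output)
```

View pics/bed.png

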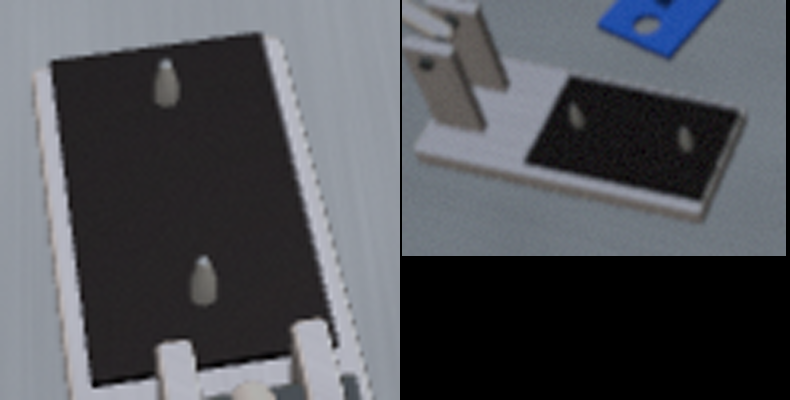

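The bed and both pins are clear in both views. Pin tips are at side (271.3,325.5) and (280.8,374.5), and scene (187.5,170) and (153.4,162.5).

Run:
```python
from h import *
S=lambda p:np.array(p)/4+[230,310]; C=lambda p:(np.array(p)-[402,0])/3.2+[100,130]
for c,tr,tips,cor in (("side",S,[[165,62],[203,258]],[[50,60],[265,33],[333,345],[93,385]]),("scene",C,[[682,128],[573,104]],[[571,77],[740,112],[700,198],[527,158]])):
    f=cams.grab_frame(c); t=pix2world(f,tr(tips),54); k=pix2world(f,tr(cor),30); d=t[0]-t[1]
    print(c,t.round(1),t.mean(0).round(1),np.degrees(np.arctan2(-d[0],d[1])).round(1)); print(k.round(),k.mean(0).round(1))
s=status.state(); print(s["ee_pos"],s["ee_rot"],s["time_s"])
```

```text
side [[ 488.8 -152.7   54. ]
 [ 499.3 -261.6   54. ]] [ 494.  -207.1   54. ] 5.5
[[ 432. -128.   30.]
 [ 542. -119.   30.]
 [ 554. -293.   30.]
 [ 449. -304.   30.]] [ 494.1 -210.7   30. ]
scene [[ 484.2 -153.7   54. ]
 [ 493.5 -262.8   54. ]] [ 488.9 -208.3   54. ] 4.9
[[ 449. -295.   30.]
 [ 432. -122.   30.]
 [ 537. -114.   30.]
 [ 551. -287.   30.]] [ 492.  -204.4   30. ]
[467.44744724 106.33074548 131.18025018] [-1.79958751e+02  3.14600015e-02  7.35987694e+01] 3.5
```

>>> apply_moves --pt "-1 0.001 -0.0145 0 0 0 1.4" --pt "-1 0.002 -0.03 0 0 0 2" --pt "-1 0.003 -0.035 0 0 0 2.6" --pt "-1 0.003 -0.035 0 0 0 2.6" --pt "-1 0.003 -0.035 0 0 0 2.6"

```text
time_s: 3.92
ee_pos: [478.5, -44.2, 129.7]
ee_rot: [-179.8, -0.0, 85.0]
force: [0.5, -0.1, -2.9]
gripper_width: 15.5
gripper_force: 30.0
```

>>> apply_moves --pt "-1 0.003 -0.04 0 0 0 2.6" --pt "-1 0.003 -0.04 0 0 0 2.6" --pt "-1 0.003 -0.04 0 0 0 2.6" --pt "-1 0.002 -0.03 0 0 0 1.6" --pt "-1 0.001 -0.015 0 0 0 1"

```text
time_s: 4.33
ee_pos: [491.0, -211.4, 129.5]
ee_rot: [-179.8, -0.0, 95.1]
force: [0.7, 0.9, -3.5]
gripper_width: 15.6
gripper_force: 30.0
```

>>> apply_moves --pt "-1 0 0 -0.01 0 0 0" --pt "-1 0 0 -0.01 0 0 0" --pt "-1 0 0 -0.01 0 0 0" --pt "-1 0 0 -0.004 0 0 0" --pt "-1 0 0 0 0 0 0"

```text
time_s: 4.75
ee_pos: [490.6, -206.2, 95.7]
ee_rot: [-179.8, -0.1, 95.3]
force: [0.3, -0.8, -2.9]
gripper_width: 15.9
gripper_force: 30.0
```

>>> apply_moves --pt "-1 0 0 0 0 0 0" --pt "-1 0 0 0 0 0 0" --pt "-1 0 0 0 0 0 0" --pt "-1 0 0 0 0 0 0"

```text
time_s: 5.08
ee_pos: [492.4, -207.9, 98.6]
ee_rot: [179.9, 0.0, 95.2]
force: [0.4, 0.1, -3.6]
gripper_width: 15.9
gripper_force: 30.0
```

Run:
```python
from h import *
a=cams.grab_frame("side")["color"][280:400,210:340]; b=cams.grab_frame("wrist")["color"]
o=np.zeros((420,800,3),np.uint8); x=cv2.resize(a,(390,360),interpolation=cv2.INTER_CUBIC); o[:360,:390]=x; o[:,395:]=cv2.resize(b[:,80:485],None,fx=1,fy=1)
cv2.imwrite("pics/above.png",o[:,:,::-1])
```

```text
(no output)
```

View pics/above.png

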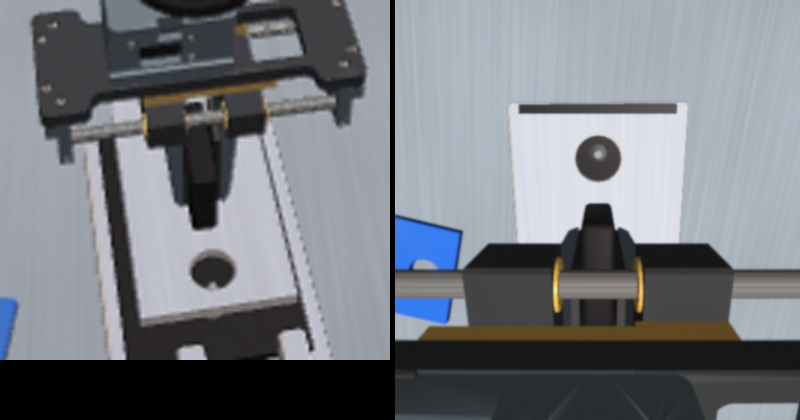

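Both pins show inside the holes: wrist hole at (598,159) with tip at (598,155), side hole at (213,270) with tip at (212,287) in this composite. I'll work out what offset remains.

Run:
```python
from h import *
w=cams.grab_frame("wrist"); a=cams.grab_frame("side")
for f,h,t in ((w,(283,159),(283,155)),(a,(210+213/3,280+270/3),(210+212/3,280+287/3))):
    print(pix2world(f,h,74)[0].round(1),pix2world(f,t,55)[0].round(1))
s=status.state(); print(s["ee_pos"],s["ee_rot"],s["time_s"])
```

```text
[ 487.6 -153.4   74. ] [ 487.6 -152.4   55. ]
[ 499.3 -265.9   74. ] [ 498.9 -264.5   55. ]
[ 492.13594093 -208.04141502   98.28133557] [1.79961828e+02 1.81308975e-02 9.51969397e+01] 5.2833
```

>>> apply_moves --pt "-1 0 0.001 -0.006 0 0 0" --pt "-1 0 0 -0.008 0 0 0" --pt "-1 0 0 -0.008 0 0 0" --pt "-1 0 0 -0.006 0 0 0" --pt "-1 0 0 -0.003 0 0 0"

```text
time_s: 5.7
ee_pos: [491.2, -206.7, 65.3]
ee_rot: [-179.9, -0.1, 95.2]
force: [0.6, 0.1, -3.8]
gripper_width: 16.0
gripper_force: 30.0
```

>>> apply_moves --pt "-1 0 0 -0.001 0 0 0" --pt "-1 0 0 -0.001 0 0 0" --pt "-1 0 0 -0.001 0 0 0" --pt "-1 0 0 0 0 0 0" --pt "-1 0 0 0 0 0 0"

```text
time_s: 6.12
ee_pos: [492.2, -207.1, 64.2]
ee_rot: [180.0, 0.0, 95.2]
force: [0.6, -1.0, -3.2]
gripper_width: 15.7
gripper_force: 30.0
```

>>> apply_moves --pt "-1 0 0 -0.001 0 0 0" --pt "-1 0 0 -0.001 0 0 0" --pt "-1 0 0 0 0 0 0" --pt "-1 0 0 0 0 0 0"

```text
time_s: 6.45
ee_pos: [492.0, -207.0, 62.0]
ee_rot: [180.0, -0.0, 95.2]
force: [0.7, -0.6, -2.9]
gripper_width: 15.9
gripper_force: 30.0
```

Still no contact, so I'll go a little lower.

>>> apply_moves --pt "-1 0 0 -0.001 0 0 0" --pt "-1 0 0 0 0 0 0" --pt "-1 0 0 -0.0005 0 0 0" --pt "-1 0 0 0 0 0 0" --pt "-1 0 0 0 0 0 0"

```text
time_s: 6.87
ee_pos: [492.1, -207.0, 61.8]
ee_rot: [180.0, 0.0, 95.2]
force: [-2.2, 2.4, 8.4]
gripper_width: 15.4
gripper_force: 30.0
```

It's seated: contact at the expected height. Next I open and retreat.

>>> apply_moves --pt "0 0 0 0 0 0 0" --pt "0 0 0 0 0 0 0" --pt "0 0 0 0 0 0 0" --pt "0 0 0 0 0 0 0" --pt "0 0 0 0 0 0 0"

```text
time_s: 7.28
ee_pos: [492.1, -207.1, 60.3]
ee_rot: [180.0, 0.0, 95.2]
force: [-0.5, -0.3, 0.6]
gripper_width: 45.0
gripper_force: 0.0
```

>>> apply_moves --pt "0 0 0 0.01 0 0 0" --pt "0 0 0 0.03 0 0 0" --pt "0 0 0 0.04 0 0 0" --pt "0 0 0 0.04 0 0 0" --pt "0 0 0 0.02 0 0 0"

```text
time_s: 7.7
ee_pos: [493.8, -207.8, 206.1]
ee_rot: [179.6, 0.2, 95.2]
force: [-0.2, -0.3, 0.7]
gripper_width: 45.8
gripper_force: 0.0
```

>>> apply_moves --pt "0 0 0.03 0 0 0 0" --pt "0 0 0.04 0 0 0 0" --pt "0 0 0.03 0 0 0 0" --pt "0 0 0 0 0 0 0" --pt "0 0 0 0 0 0 0"

```text
time_s: 8.12
ee_pos: [492.0, -105.9, 201.3]
ee_rot: [179.9, 0.0, 95.4]
force: [-0.4, -1.1, -0.0]
gripper_width: 45.7
gripper_force: 0.0
```

Run:
```python
from h import *
a=cams.grab_frame("side")["color"][260:400,210:340]; b=cams.grab_frame("wrist")["color"]
o=np.zeros((420,800,3),np.uint8); x=cv2.resize(a,(390,420),interpolation=cv2.INTER_CUBIC); o[:420,:390]=x; o[:,395:]=b[:,80:485]
cv2.imwrite("pics/done.png",o[:,:,::-1])
```

```text
(no output)
```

View pics/done.png

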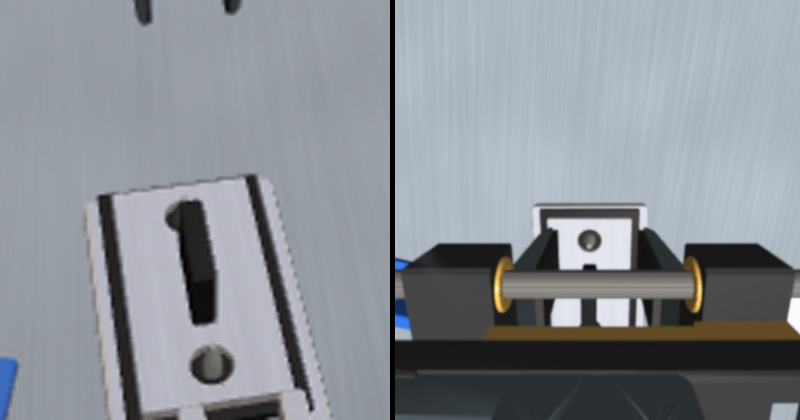

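The cover lies flush on the bed, with a pin through each hole (side (210,362), wrist (590,240)), and the gripper is clear of it.

```bash
python3 -c "
from workcell import env
print(env.job_done())"
```

```text
the job is handed in; nothing more can be done
None
```

The cover plate lies flush on the press bed with both pins through its holes, it has been let go, the solid plate and spice jar were left alone, and the job is handed in (no verdict came back).

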